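# Lock the document holder and snap its cap on

### The job

Lock the small clear-covered document holder: turn its aluminium turnbutton by the black knob across the clear cover until it stops, then pick up the orange snap cap and press it, mouth down, onto the brass ball stud at the turnbutton's pivot. Do not stop at the click: press on after the force drops until the cap squeezes the sprung rubber washer under it right down, and finish like that, still holding the cap pressed down (do not let go). Leave the highlighter, cork-topped jar, clipped folder and laptop stand as they are.

Things in the scene. Friction and masses are not known exactly. Their poses are not given: they have to be found in the camera images.
- turnbutton (a joint): angle (rad) of the aluminium turnbutton, a bar 14 mm wide turning about the upright axis of the stud; 0 = it points along +y of stud (along the holder's edge), growing clockwise from above, 1.57 = along +x, across the clear cover; stop at 1.6. World direction = yaw of stud + 1.571 - angle. Starts between -0.35 and 0.35, stiff (1 N at the knob), stays where left
- turn_knob (a point): centre of the upright black knob (14 mm across, 32 mm tall) near the turnbutton's free end, 70 mm from the pivot axis; this point is 40 mm above the desk, the knob's top 56 mm, its foot (top of the bar) 24 mm, the top of the clear cover beside it 16.5 mm
- stud (a point): centre of the brass ball stud (split ball 20 mm across, its top 7 mm above this point), 38 mm above the desk, on the turnbutton's pivot axis. Its yaw is the holder's yaw: +x points from the pivot across the holder's clear cover (130 mm by 175 mm, starting 18 mm from the pivot). The holder is fixed to the desk
- washer (a joint): how far (m) the black rubber-faced spring washer (31 mm across) round the foot of the stud is squeezed down: 0 = at rest, its top 31 mm above the desk; 0.003 = fully down, top at 28 mm. It takes about 2 N to start and 10 N to go fully down
- cap_center (a point): centre of the loose orange snap cap, round, 34 mm across, 36 mm tall, 30 g, standing mouth down on the desk; this point is half-way up, 18 mm above its rim (underside). The upper 15 mm are solid; the mouth is 16 mm across with a lip 3 mm thick
- cap_rim (a point): centre of the cap's underside (its mouth); z points to the closed top. On the stud the lip meets the ball with the rim 42 mm above the desk, takes about 8 N to force over it, clicks and pulls itself down when the rim is about 35 mm above the desk, reaches the washer at 31 mm and is fully pressed at 28 mm
- highlighter_mid (a point): bystander: centre of the yellow highlighter lying on the desk, about 125 mm long, 24 mm wide, 16 mm high
- jar_mid (a point): bystander: centre of the sealed cork-topped glass jar, 66 mm across, 101 mm tall
- folder_mid (a point): bystander: middle of the upright blue rigid plastic folder (130 mm long, 162 mm high, 5 mm thick) in a black spring clip with a steel foot 70 mm by 50 mm
- laptop_stand: bystander: aluminium laptop stand fixed to the desk, 200 mm by 200 mm, 115 mm high; origin at the centre of its underside
Things that resemble listed ones, but are neither listed nor needed, are in the scene too. Of the things like the part that bears cap_center, leave any that is pink; of the rest the smaller one is meant.

How it is judged:
By the outcome, as a careful person would: the job done as asked, in the order asked, and still so for the second after the job is handed in, while the arm keeps its last pose, push and grip.
It also fails if it takes over 51 s, if anything falls off the work surface, if the arm or the gripper's body presses on something with over 40 N, if the wrist force passes 120 N, or if a joint passes its speed limit or range.

### The arm

A 6-joint arm with a two-finger parallel gripper is mounted at the origin on the work surface. World frame = base frame: x ahead of the robot, y to its left, z up, the work surface at z = 0. Lengths are in mm, angles in degrees, forces in N, time in s.
With the tool pointing down it reaches from about 300 to 850 mm from the base axis. Payload 4.2 kg.
Tool frame: the origin (TCP) lies on the centre line of the jaws, within the pads' length; the fingertips stand 14 mm ahead of it and the grasp point (between the pads) lies 5 mm behind it; x points along the fingers, y is the direction in which the jaws open and shut, and the axes are right-handed (so a half turn about x gives the same grasp; the last joint's range is limited). The gripper opens to 91 mm and grips with 3 to 60 N. Pads are 32 mm wide; open, the fingers measure 118 mm over their backs; the gripper's body (76 mm by 178 mm) begins 60 mm behind the grasp point.
Start: joints at [72.594, 18.312, 89.639, -0, 72.044, -1.146], TCP at [161.005, 552.014, 227.976] pointing down, gripper open.
Joint ranges: [-177.97, 177.97], [-48.28, 115.42], [12.27, 149.76], [-77.06, 257.06], [2.81, 150.46], [-146.56, 146.56]. Speed limits (degrees/s): [147.25, 147.25, 180, 180, 180, 180].

### API

Orientations are given as [roll, pitch, yaw] about the fixed x, y, z axes, in that order (R = Rz(yaw) Ry(pitch) Rx(roll)).
In Python, from workcell import readout, optics, env gives the robot as it stands.
- The arm moves only by the shell command python3 -m creep 'ROWS' [OPENING] [FORCE]. ROWS is JSON, a list of rows, each an object with "translation": the shift along the world's x, y, z in cm, a list of three; "delta_rot": the turn, a rotation vector about the world's x, y, z in rad, a list of three. In form: [{"translation": [dx, dy, dz], "delta_rot": [rx, ry, rz]}, ...]. A call has 1 to 5 rows; each row shifts and turns the commanded pose from where the row before left it; what a row does not reach is not made up. A row lasts 1/12 s, in which the tool goes at most 41.7 mm and 7.16 degrees, less where a joint would pass 70% of its speed; a pose out of reach is approached as far as the arm can. A call with a gripper value outside its range is refused whole. OPENING is the gripper's target within -1 to 1 (fully open at 1, half-way at 0, shut at -1), set as the call begins (- or left out, the last holds). The fingers move at their own pace and stop on an object; FORCE is the grip in N (left out, the last holds). Time passes only in rows, so rows that do not move let the fingers close. It gives the time, the measured TCP pose, the force and the opening at its end, in the units of the state.
- readout.state(): the state, without advancing time (a new reading comes with each control period).
- optics.grab_frame(name): name is "scene" or "top"; returns (picture, depth): 384x512x3 uint8, red, green, blue; 384x512 float32, mm along the optical axis (not along the pixel's ray), 0 where there is no reading.
- optics.camera_params(name): a dict with "mtx" (3x3 intrinsics, pixels), "k1" (the pictures are not rectified: a ray, as slopes to the right and down, at radius r is drawn at 1 + k1 r^2 times it, then the intrinsics apply), "R" (3x3) and "t" (3): a world point X has camera coordinates R X + t. Camera axes: x right, y down, z forward; pixel columns grow to the right and rows downward; lengths in mm; the calibration is good to about 2 mm. A picture is of the moment at which its call begins. camera_params takes no time and is no camera call.
- env.job_done(): hands the job in, once; it reports no verdict.
The state is a dict: "time_s": time; "qpos": joint angles; "qvel": joint speeds; "effort": joint torques, N m; "ee_pos": TCP position; "ee_rot": TCP orientation; "force": force on the tool from outside, world axes, zero at the start; "torque": the same for the moment, N m; "gripper_width": finger opening in mm.
Only numpy, scipy, OpenCV 4.12 (cv2) and the standard library are available. Lean on these libraries where they do the work, as an engineer would, in place of code of your own. Each camera call takes 0.05 s, during which the arm holds its last target.

## Working session

There is one attempt and no reset: what is moved stays moved. The work goes in short steps, Python scripts to look and compute and a shell command to move; the robot and the scene stay as the last step left them, time stands still between calls to the robot, and variables do not carry over. Pictures are saved under pics/ and viewed, and the job is handed in when it is done.

```bash
ls; mkdir -p pics
cat > h.py <<'E'
import numpy as np, cv2
from workcell import readout, optics, env
E
python3 - <<'E'
from h import *
print(readout.state())
for n in ("scene","top"):
    p,d=optics.grab_frame(n); c=optics.camera_params(n); print(n,c)
    np.savez(f"{n}0.npz",p=p,d=d)
    cv2.imwrite(f"pics/{n}0.png",cv2.resize(p[:,:,::-1],(800,600),interpolation=cv2.INTER_CUBIC))
E
```

```text
pics
{'time_s': 0.0, 'qpos': array([ 7.25949510e+01,  1.83507467e+01,  8.97073164e+01,  1.08293060e-03,
        7.20447684e+01, -1.14446934e+00]), 'qvel': array([-0.02408122, -0.05242731, -0.04124555,  0.02452337,  0.1149837 ,
       -0.00186973]), 'effort': array([-3.51048784e-04, -4.12468636e+01, -2.31977230e+01,  7.27864774e-02,
        4.54061979e-02, -1.29646214e-04]), 'ee_pos': array([160.83514313, 551.53193615, 227.12307246]), 'ee_rot': array([ -91.71811793,   89.89716336, -107.97903236]), 'force': array([ 0.19267608, -0.49418159, -0.57758539]), 'torque': array([ 0.01177374, -0.02453267, -0.02864565]), 'gripper_width': 91.6418315032826}
scene {'mtx': array([[346.44727144,   0.        , 248.45162461],
       [  0.        , 346.44727144, 186.13511653],
       [  0.        ,   0.        ,   1.        ]]), 'k1': 0.019494108371396847, 'R': array([[ 0.87380789,  0.48611216, -0.01243927],
       [ 0.28779119, -0.53759852, -0.79256802],
       [-0.39196429,  0.68897227, -0.60965663]]), 't': array([-571.81070281,  -49.59384914, 1346.42169441])}
top {'mtx': array([[370.50756828,   0.        , 260.09409448],
       [  0.        , 370.50756828, 194.04634464],
       [  0.        ,   0.        ,   1.        ]]), 'k1': -0.017821063371686353, 'R': array([[ 2.75751560e-04, -9.99532095e-01, -3.05861963e-02],
       [-9.90456771e-01,  3.94250368e-03, -1.37767342e-01],
       [ 1.37823466e-01,  3.03322948e-02, -9.89992244e-01]]), 't': array([ 123.3471986 ,  597.9210895 , 1118.44052206])}
```

View pics/scene0.png

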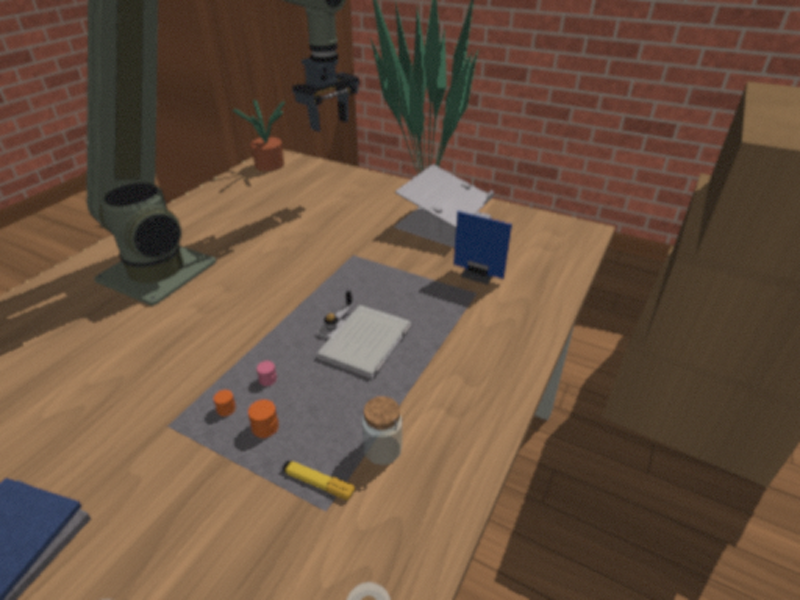

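View pics/top0.png

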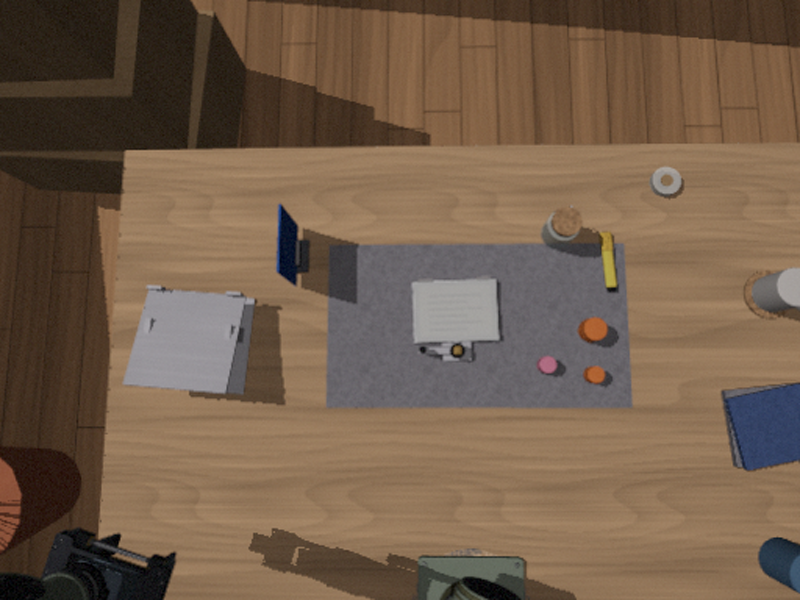

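Top picture: stud at about (457,350), black knob (423,350), small orange cap (596,375), larger orange (594,329), pink (548,365). The holder's cover extends upward (+x) from the stud.

```bash
cat >> h.py <<'E'
def ray(n,u,v):
    c=optics.camera_params(n);K=c["mtx"];k=c["k1"];R=np.array(c["R"]);t=np.array(c["t"])
    xd=np.array([(u-K[0,2])/K[0,0],(v-K[1,2])/K[1,1]]);x=xd.copy()
    for _ in range(20): x=xd/(1+k*(x@x))
    d=R.T@np.array([x[0],x[1],1.]); return -R.T@t,d
def plane(n,u,v,z):
    o,d=ray(n,u,v); return o+d*(z-o[2])/d[2]
def tri(u1,u2):
    o1,d1=ray("top",*u1);o2,d2=ray("scene",*u2)
    A=np.stack([d1,-d2],1);s=np.linalg.lstsq(A,o2-o1,rcond=None)[0]
    a,b=o1+d1*s[0],o2+d2*s[1]; return (a+b)/2,np.linalg.norm(a-b)
def proj(n,X):
    c=optics.camera_params(n);K=c["mtx"];p=np.array(c["R"])@X+c["t"];x=p[:2]/p[2];x=x*(1+c["k1"]*(x@x));return x*K[0,0]+K[:2,2]
def blobs(p,lo,hi,mn=8):
    m=cv2.inRange(cv2.cvtColor(p,cv2.COLOR_RGB2HSV),lo,hi)
    n,l,s,c=cv2.connectedComponentsWithStats(m)
    return [(s[i].tolist(),c[i].round(2).tolist()) for i in range(1,n) if s[i,4]>=mn]
E
python3 - <<'E'
from h import *
for n in ("scene","top"):
    f=np.load(n+"0.npz");p=f["p"]
    print(n,"orange",[b for b in blobs(p,(3,190,120),(14,255,255),20)])
    print("pink",[b for b in blobs(p,(160,90,100),(178,255,255),20)])
    c=(215,205) if n=="scene" else (285,215)
    x0,y0,w,h=(195,178,80,70) if n=="scene" else (255,170,75,70)
    cv2.imwrite(f"pics/{n}0z.png",cv2.resize(p[y0:y0+h,x0:x0+w,::-1],None,fx=8,fy=8,interpolation=cv2.INTER_NEAREST))
    a=[p] 
f=np.load("top0.npz");
for (u,v) in [(381,240),(380,211),(292,224),(270,224),(300,200)]: 
    print(u,v,f["d"][v,u],plane("top",u,v,30).round(1))
E
```

```text
scene orange [([138, 251, 10, 8, 57], [142.72, 254.32]), ([160, 257, 15, 13, 132], [167.0, 263.02])]
pink [([165, 231, 11, 15, 134], [170.35, 238.03])]
top orange []
pink [([344, 228, 12, 11, 102], [349.71, 233.27])]
381 240 1140.3678 [ 455.  -251.6   30. ]
380 211 1138.2875 [ 545.  -252.4   30. ]
292 224 1144.7373 [505.   22.7  30. ]
270 224 1135.5903 [505.1  91.6  30. ]
300 200 1182.5629 [580.5  -3.3  30. ]
```

Run:
```python
import cv2,numpy as np
a=cv2.imread("pics/scene0z.png");b=cv2.imread("pics/top0z.png")
print(a.shape,b.shape)
```

```text
(560, 640, 3) (560, 600, 3)
```

View pics/scene0z.png

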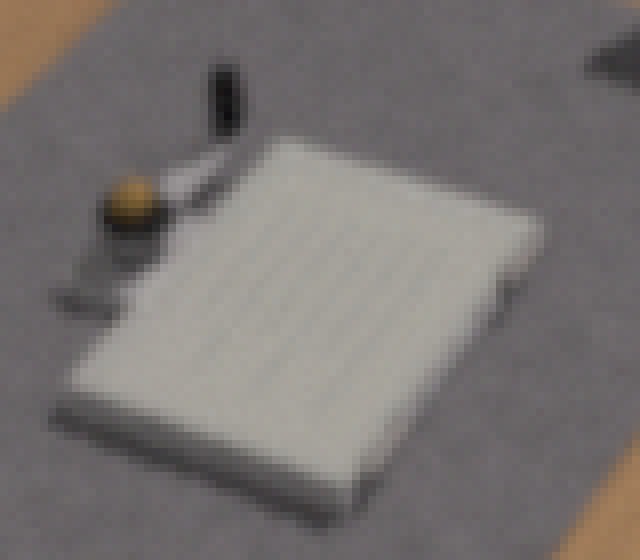

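View pics/top0z.png

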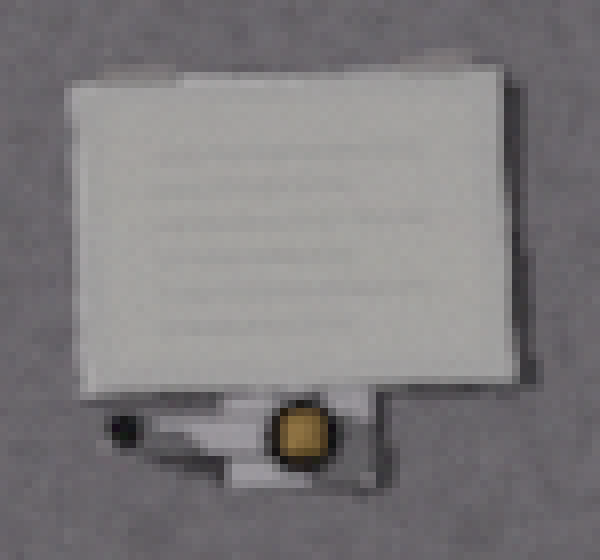

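Run:
```python
from h import *
f=np.load("top0.npz");p=f["p"];hsv=cv2.cvtColor(p,cv2.COLOR_RGB2HSV)
print(hsv[240,381],hsv[210,380],hsv[223,292],hsv[223,270])
s=np.load("scene0.npz");ps=s["p"];hs=cv2.cvtColor(ps,cv2.COLOR_RGB2HSV);print(hs[203,211],hs[190,223])
T={};
o=blobs(p,(0,170,90),(18,255,255),20);print("top orange",o)
print("sc orange",blobs(ps,(0,170,90),(18,255,255),20))
gt=[b for b in blobs(p,(12,80,70),(25,255,255),5) if 280<b[1][0]<300 and 215<b[1][1]<232];print(gt)
gs=[b for b in blobs(ps,(12,80,70),(25,255,255),5) if 200<b[1][0]<225 and 195<b[1][1]<212];print(gs)
kt=[b for b in blobs(p,(0,0,0),(180,255,50),4) if 262<b[1][0]<277 and 215<b[1][1]<232];print(kt)
ks=[b for b in blobs(ps,(0,0,0),(180,255,50),4) if 215<b[1][0]<230 and 180<b[1][1]<200];print(ks)
# casting
if gt and gs:
  print("stud tri",tri(gt[0][1],gs[0][1]),plane("top",*gt[0][1],41).round(1),plane("scene",*gs[0][1],40).round(1))
print("knob", plane("top",270.1,223.4,54).round(1),plane("scene",222.75,190.1,40).round(1),tri((270.1,223.4),(222.75,190.1)))
C=[(85,395),(518,382),(502,65),(70,85)]
Q=[plane("top",255+a/8-.5,170+b/8-.5,16.5)for a,b in C];print(np.round(Q,1))
for i in range(4):
  e=Q[(i+1)%4]-Q[i];print(np.hypot(*e[:2]).round(1),np.degrees(np.arctan2(e[1],e[0])).round(2))
for b in o: print("cap",plane("top",*b[1],30).round(1))
```

```text
[ 12 183 174] [ 11 178 176] [ 19 134 141] [132  46  28]
[ 19 145 111] [150  10  25]
top orange [([371, 204, 17, 14, 200], [379.01, 210.53]), ([374, 235, 13, 10, 103], [379.95, 239.44])]
sc orange [([138, 250, 11, 16, 138], [143.17, 257.25]), ([160, 256, 17, 24, 312], [168.13, 267.32])]
[([290, 221, 6, 6, 32], [292.34, 223.62])]
[([209, 201, 6, 4, 18], [211.28, 202.44])]
[([269, 222, 3, 4, 11], [270.09, 223.36])]
[([222, 187, 3, 8, 21], [222.86, 190.62])]
stud tri (array([504.62896303,  21.35962397,  38.71189518]), np.float64(2.590577189396054)) [505.5  22.3  41. ] [504.6  19.3  40. ]
knob [505.5  91.2  54. ] [502.6  92.5  40. ] (array([505.32813052,  90.52459058,  42.60028415]), np.float64(2.2276013820614256))
[[522.2 107.   16.5]
 [526.9 -64.4  16.5]
 [654.4 -60.7  16.5]
 [647.2 112.9  16.5]]
171.5 -88.4
127.6 1.64
173.8 92.4
125.1 -177.32
cap [ 546.5 -249.4   30. ]
cap [ 456.7 -248.5   30. ]
```

```bash
cat >> h.py <<'E'
from scipy.spatial.transform import Rotation as Ro
def st():
    s=readout.state();R=Ro.from_euler("xyz",s["ee_rot"],degrees=True).as_matrix()
    j=R[:,1];x=R[:,0]
    print("t",round(s["time_s"],2),"p",s["ee_pos"].round(1),"jaw deg",np.degrees(np.arctan2(j[1],j[0])).round(1),"toolx",x.round(3),"F",s["force"].round(1),"T",s["torque"].round(2),"w",round(s["gripper_width"],1),"q",s["qpos"].round(1))
    return s
E
python3 - <<'E'
from h import *
st()
for z in (16,18,20):print(plane("scene",143.17,257.25,z).round(1))
print(tri((379.95,239.44),(143.17,257.25)))
print("pink",plane("top",349.7,233.3,30))
f=np.load("scene0.npz")["p"][245:270,130:160,::-1]
cv2.imwrite("pics/capz.png",cv2.resize(f,None,fx=16,fy=16,interpolation=cv2.INTER_NEAREST))
g=np.load("top0.npz")["p"][228:252,366:394,::-1]
cv2.imwrite("pics/captz.png",cv2.resize(g,None,fx=16,fy=16,interpolation=cv2.INTER_NEAREST))
E
```

```text
t 0.1 p [160.9 551.6 227.2] jaw deg 73.7 toolx [-0.    -0.001 -1.   ] F [ 0.6  0.3 -0.5] T [-0.02 -0.02 -0.  ] w 91.5 q [72.6 18.3 89.7  0.  72.  -1.1]
[ 451.3 -250.2   16. ]
[ 452.9 -251.4   18. ]
[ 454.5 -252.5   20. ]
(array([ 455.95485973, -252.0939433 ,   20.55708613]), np.float64(2.47227635529799))
pink [ 475.76853789 -155.88167619   30.        ]
```

View pics/captz.png

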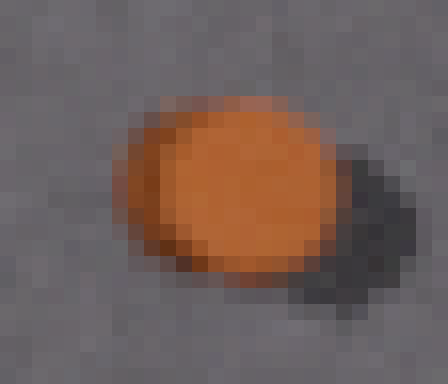

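Cap is at about (456,-251); the stud at about (505,21), knob at (505,91), and yaw at 2°. Moving to above the knob.

```bash
python3 -m creep '[{"translation":[2.3,-3.07,0],"delta_rot":[0,0,-0.0857]},{"translation":[2.3,-3.07,0],"delta_rot":[0,0,-0.0857]},{"translation":[2.3,-3.07,0],"delta_rot":[0,0,-0.0857]},{"translation":[2.3,-3.07,0],"delta_rot":[0,0,-0.0857]},{"translation":[2.3,-3.07,0],"delta_rot":[0,0,-0.0857]}]' 0.1 5
python3 -m creep '[{"translation":[2.3,-3.07,0],"delta_rot":[0,0,-0.0857]},{"translation":[2.3,-3.07,0],"delta_rot":[0,0,-0.0857]},{"translation":[2.3,-3.07,0],"delta_rot":[0,0,-0.0857]},{"translation":[2.3,-3.07,0],"delta_rot":[0,0,-0.0857]},{"translation":[2.3,-3.07,0],"delta_rot":[0,0,-0.0857]}]'
python3 -m creep '[{"translation":[2.3,-3.07,-0.5],"delta_rot":[0,0,-0.0857]},{"translation":[2.3,-3.07,-1],"delta_rot":[0,0,-0.0857]},{"translation":[2.3,-3.07,-1],"delta_rot":[0,0,-0.0857]},{"translation":[2.3,-3.07,-1],"delta_rot":[0,0,-0.0857]},{"translation":[2.2,-3.07,-1],"delta_rot":[0,0,-0.0857]}]'
python3 -c "from h import *;st()"
```

```text
time_s: 0.52
ee_pos: [276.5, 396.8, 227.6]
ee_rot: [-72.9, 90.0, -113.9]
force: [0.3, 1.0, -0.1]
gripper_width: 60.8
time_s: 0.93
ee_pos: [391.5, 243.2, 227.8]
ee_rot: [-93.4, 90.0, -159.0]
force: [1.1, 0.4, -0.9]
gripper_width: 50.5
time_s: 1.35
ee_pos: [505.7, 89.7, 182.3]
ee_rot: [-120.5, 90.0, 149.3]
force: [0.2, 0.3, -0.4]
gripper_width: 50.4
t 1.35 p [505.7  89.7 182.3] jaw deg -0.2 toolx [-0.  0. -1.] F [ 0.2  0.3 -0.4] T [-0.04  0.05  0.  ] w 50.4 q [  8.8  14.8 101.6   0.   63.5   8.9]
```

```bash
python3 -m creep '[{"translation":[0,0,-3],"delta_rot":[0,0,0]},{"translation":[0,0,-3],"delta_rot":[0,0,0]},{"translation":[0,0,-3],"delta_rot":[0,0,0]},{"translation":[0,0,-3],"delta_rot":[0,0,0]},{"translation":[0,0,-2],"delta_rot":[0,0,0]}]'
python3 -m creep '[{"translation":[0,0,0],"delta_rot":[0,0,0]},{"translation":[0,0,0],"delta_rot":[0,0,0]},{"translation":[0,0,0],"delta_rot":[0,0,0]},{"translation":[0,0,0],"delta_rot":[0,0,0]},{"translation":[0,0,0],"delta_rot":[0,0,0]}]' -1 5
python3 - <<'E'
from h import *
st()
for n in ("scene","top"):
    p,d=optics.grab_frame(n)
    x0,y0,w,h=(190,150,80,70) if n=="scene" else (245,170,75,70)
    cv2.imwrite(f"pics/{n}1.png",cv2.resize(p[y0:y0+h,x0:x0+w,::-1],None,fx=8,fy=8,interpolation=cv2.INTER_NEAREST))
E
```

```text
time_s: 1.77
ee_pos: [503.3, 91.0, 40.2]
ee_rot: [-80.7, 89.8, -170.7]
force: [-0.1, -0.1, -1.6]
gripper_width: 50.3
time_s: 2.18
ee_pos: [506.1, 91.7, 44.5]
ee_rot: [98.5, 89.8, 8.6]
force: [-0.2, -0.4, 0.3]
gripper_width: 19.8
t 2.18 p [506.1  91.7  44.5] jaw deg 0.1 toolx [ 0.003  0.001 -1.   ] F [-0.2 -0.4  0.3] T [-0.03  0.1  -0.  ] w 19.8 q [  9.   23.8 111.7  -0.   44.2   8.9]
```

View pics/scene1.png

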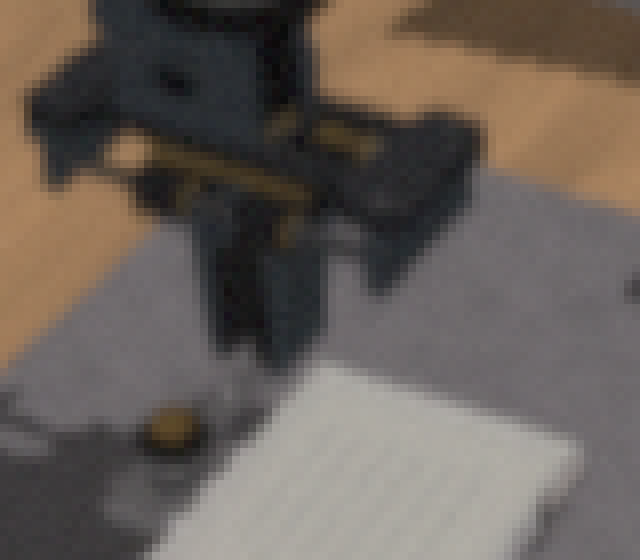

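Fingers straddle the knob (around pixel (260,330) in the crop), bar beneath. Finishing the closing.

```bash
python3 -m creep '[{"translation":[0,0,0],"delta_rot":[0,0,0]},{"translation":[0,0,0],"delta_rot":[0,0,0]},{"translation":[0,0,0],"delta_rot":[0,0,0]}]' -1 5
python3 -c "
from h import *
st()
c=np.array([505,21.]);
a0=np.degrees(np.arctan2(91.4-21,505-505.));r=70
for a in range(90,-9,-6):print(a,(c+r*np.array([np.cos(np.radians(a)),np.sin(np.radians(a))])).round(1), (r*(np.array([np.cos(np.radians(a-6)),np.sin(np.radians(a-6))])-np.array([np.cos(np.radians(a)),np.sin(np.radians(a))]))/10).round(2))
"
```

```text
time_s: 2.53
ee_pos: [505.7, 91.7, 44.0]
ee_rot: [102.4, 89.9, 12.5]
force: [-0.5, 0.7, 5.9]
gripper_width: 13.7
t 2.53 p [505.7  91.7  44. ] jaw deg 0.1 toolx [ 0.002  0.    -1.   ] F [-0.5  0.7  5.9] T [ 0.03  0.23 -0.01] w 13.7 q [  9.   23.9 111.8   0.   44.2   8.9]
90 [505.  91.] [ 0.73 -0.04]
84 [512.3  90.6] [ 0.72 -0.11]
78 [519.6  89.5] [ 0.71 -0.19]
72 [526.6  87.6] [ 0.68 -0.26]
66 [533.5  84.9] [ 0.65 -0.33]
60 [540.   81.6] [ 0.61 -0.4 ]
54 [546.1  77.6] [ 0.57 -0.46]
48 [551.8  73. ] [ 0.52 -0.52]
42 [557.   67.8] [ 0.46 -0.57]
36 [561.6  62.1] [ 0.4  -0.61]
30 [565.6  56. ] [ 0.33 -0.65]
24 [568.9  49.5] [ 0.26 -0.68]
18 [571.6  42.6] [ 0.19 -0.71]
12 [573.5  35.6] [ 0.11 -0.72]
6 [574.6  28.3] [ 0.04 -0.73]
0 [575.  21.] [-0.04 -0.73]
-6 [574.6  13.7] [-0.11 -0.72]
```

```bash
python3 -m creep '[{"translation":[0.73,-0.04,0.1],"delta_rot":[0,0,-0.1047]},{"translation":[0.72,-0.11,0.05],"delta_rot":[0,0,-0.1047]},{"translation":[0.71,-0.19,0],"delta_rot":[0,0,-0.1047]},{"translation":[0.68,-0.26,0],"delta_rot":[0,0,-0.1047]},{"translation":[0.65,-0.33,0],"delta_rot":[0,0,-0.1047]}]'
python3 -c "from h import *;st()"
```

```text
time_s: 2.95
ee_pos: [539.3, 82.0, 44.2]
ee_rot: [-48.0, 89.9, -168.2]
force: [-2.6, -0.5, 0.1]
gripper_width: 14.0
t 2.95 p [539.3  82.   44.2] jaw deg -30.2 toolx [-0.002 -0.    -1.   ] F [-2.6 -0.5  0.1] T [-0.28  0.43  0.03] w 14.0 q [  7.4  26.2 107.4  -0.   46.6  37.6]
```

```bash
python3 -m creep '[{"translation":[0.61,-0.4,0],"delta_rot":[0,0,-0.1047]},{"translation":[0.57,-0.46,0],"delta_rot":[0,0,-0.1047]},{"translation":[0.52,-0.52,0],"delta_rot":[0,0,-0.1047]},{"translation":[0.46,-0.57,0],"delta_rot":[0,0,-0.1047]},{"translation":[0.4,-0.61,0],"delta_rot":[0,0,-0.1047]}]'
python3 -c "from h import *;st()"
python3 -m creep '[{"translation":[0.33,-0.65,0],"delta_rot":[0,0,-0.1047]},{"translation":[0.26,-0.68,0],"delta_rot":[0,0,-0.1047]},{"translation":[0.19,-0.71,0],"delta_rot":[0,0,-0.1047]},{"translation":[0.11,-0.72,0],"delta_rot":[0,0,-0.1047]}]'
python3 -c "from h import *;st()"
```

```text
time_s: 3.37
ee_pos: [564.5, 56.3, 44.2]
ee_rot: [-24.3, 89.8, -174.5]
force: [-2.6, -0.6, 1.8]
gripper_width: 13.8
t 3.37 p [564.5  56.3  44.2] jaw deg -60.2 toolx [-0.003 -0.    -1.   ] F [-2.6 -0.6  1.8] T [-0.09  0.61  0.04] w 13.8 q [  4.5  27.7 104.3  -0.   48.1  64.7]
time_s: 3.7
ee_pos: [573.1, 28.9, 44.2]
ee_rot: [-8.5, 89.8, 177.3]
force: [-2.5, 1.1, 1.5]
gripper_width: 14.1
t 3.7 p [573.1  28.9  44.2] jaw deg -84.2 toolx [-0.003  0.    -1.   ] F [-2.5  1.1  1.5] T [0.12 0.65 0.03] w 14.1 q [  1.7  28.2 103.4   0.   48.5  85.9]
```

```bash
python3 -m creep '[{"translation":[0.04,-0.5,0],"delta_rot":[0,0,-0.07]},{"translation":[0,-0.4,0],"delta_rot":[0,0,-0.03]},{"translation":[0,-0.2,0],"delta_rot":[0,0,0]},{"translation":[0,0,0],"delta_rot":[0,0,0]}]'
python3 -c "from h import *;st()"
```

```text
time_s: 4.03
ee_pos: [573.4, 20.2, 44.2]
ee_rot: [-56.0, 89.7, 124.3]
force: [-3.3, 10.1, 1.6]
gripper_width: 17.6
t 4.03 p [573.4  20.2  44.2] jaw deg -89.7 toolx [-0.003  0.004 -1.   ] F [-3.3 10.1  1.6] T [1.74 0.61 0.03] w 17.6 q [  0.7  28.2 103.4   0.3  48.5  90.2]
```

```bash
python3 -m creep '[{"translation":[0,0.1,0],"delta_rot":[0,0,0]},{"translation":[0,0.1,0],"delta_rot":[0,0,0]},{"translation":[0,0,0],"delta_rot":[0,0,0]},{"translation":[0,0,0],"delta_rot":[0,0,0]},{"translation":[0,0,0.5],"delta_rot":[0,0,0]}]' 0.3 5
python3 -m creep '[{"translation":[0,0,2],"delta_rot":[0,0,0]},{"translation":[0,0,3],"delta_rot":[0,0,0]},{"translation":[0,0,3],"delta_rot":[0,0,0]},{"translation":[-1,-2,3],"delta_rot":[0,0,0]},{"translation":[-1.5,-3.5,1],"delta_rot":[0,0,0]}]' 0.3
python3 -m creep '[{"translation":[-1.5,-3.5,0],"delta_rot":[0,0,0]},{"translation":[-1.5,-3.5,0],"delta_rot":[0,0,0]},{"translation":[-1.5,-3.5,0],"delta_rot":[0,0,0]},{"translation":[-1.5,-3.5,0],"delta_rot":[0,0,0]},{"translation":[-1.5,-3.5,0],"delta_rot":[0,0,0]}]'
python3 - <<'E'
from h import *
st()
for n in ("scene","top"):
    p,d=optics.grab_frame(n);np.savez(n+"2.npz",p=p)
    x0,y0,w,h=(195,178,80,70) if n=="scene" else (255,170,75,70)
    cv2.imwrite(f"pics/{n}2.png",cv2.resize(p[y0:y0+h,x0:x0+w,::-1],None,fx=8,fy=8,interpolation=cv2.INTER_NEAREST))
    cv2.imwrite(f"pics/{n}2f.png",cv2.resize(p[:,:,::-1],(800,600)))
E
```

```text
time_s: 4.45
ee_pos: [574.2, 19.8, 48.8]
ee_rot: [10.6, 89.9, -169.0]
force: [0.4, 0.1, -0.6]
gripper_width: 48.1
time_s: 4.87
ee_pos: [553.2, -33.7, 174.5]
ee_rot: [179.7, 89.4, 0.3]
force: [1.0, -0.7, 0.1]
gripper_width: 59.1
time_s: 5.28
ee_pos: [473.8, -211.7, 170.1]
ee_rot: [138.0, 89.9, -41.6]
force: [0.7, -0.5, 0.6]
gripper_width: 59.3
t 5.28 p [ 473.8 -211.7  170.1] jaw deg -89.6 toolx [ 0.001 -0.001 -1.   ] F [ 0.7 -0.5  0.6] T [-0.1   0.11  0.01] w 59.3 q [-25.3  15.9 102.1  -0.   62.   64.3]
```

View pics/top2.png

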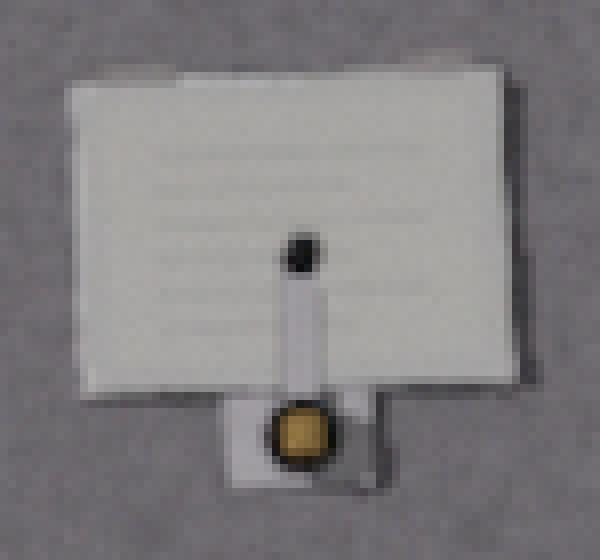

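View pics/scene2f.png

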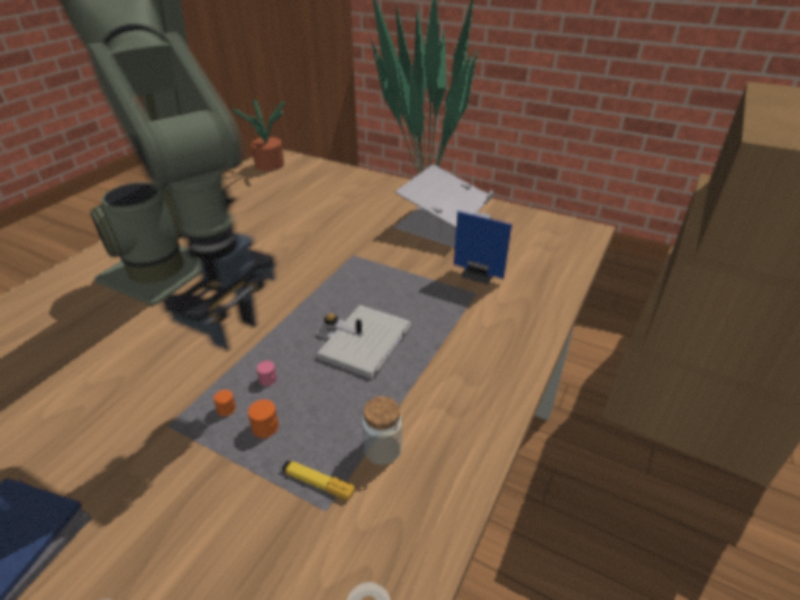

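Bar now lies straight across the cover, with the knob at (302,255) above the stud at (302,434) in the top crop. Now the small cap.

```bash
python3 -m creep '[{"translation":[-0.9,-2,0],"delta_rot":[0,0,0]},{"translation":[-0.9,-1.9,-2],"delta_rot":[0,0,0]},{"translation":[0,0,-3],"delta_rot":[0,0,0]},{"translation":[0,0,-3],"delta_rot":[0,0,0]},{"translation":[0,0,-2],"delta_rot":[0,0,0]}]' 0.3 5
python3 -m creep '[{"translation":[0,0,-1.5],"delta_rot":[0,0,0]},{"translation":[0,0,-1.5],"delta_rot":[0,0,0]},{"translation":[0,0,-1.2],"delta_rot":[0,0,0]},{"translation":[0,0,-0.5],"delta_rot":[0,0,0]},{"translation":[0,0,0],"delta_rot":[0,0,0]}]'
python3 - <<'E'
from h import *
st()
for n in ("scene","top"):
    p,d=optics.grab_frame(n);np.savez(n+"3.npz",p=p)
    x0,y0,w,h=(110,200,80,70) if n=="scene" else (340,200,75,70)
    cv2.imwrite(f"pics/{n}3.png",cv2.resize(p[y0:y0+h,x0:x0+w,::-1],None,fx=8,fy=8,interpolation=cv2.INTER_NEAREST))
E
```

```text
time_s: 5.8
ee_pos: [455.9, -248.4, 67.7]
ee_rot: [-32.2, 89.9, 148.1]
force: [-0.5, -0.2, -0.1]
gripper_width: 59.1
time_s: 6.22
ee_pos: [456.5, -248.3, 21.6]
ee_rot: [-29.9, 89.9, 150.5]
force: [-0.2, 0.5, 0.4]
gripper_width: 59.3
t 6.22 p [ 456.5 -248.3   21.6] jaw deg -89.6 toolx [-0.002  0.001 -1.   ] F [-0.2  0.5  0.4] T [-0.06  0.17 -0.01] w 59.3 q [-29.8  26.2 112.1  -0.   41.9  59.8]
```

View pics/scene3.png

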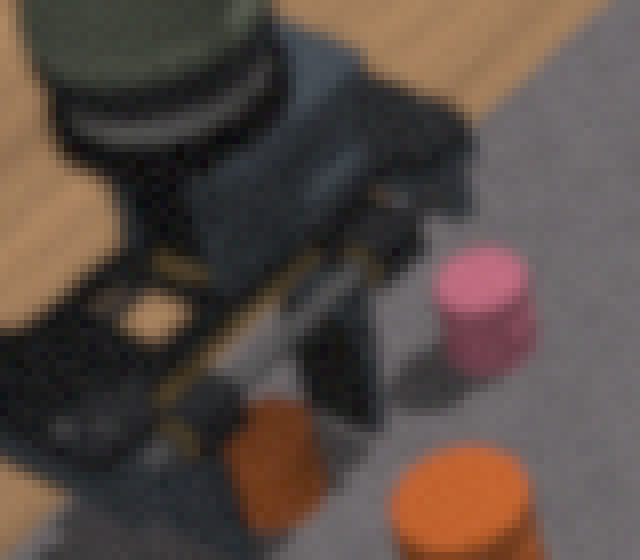

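Cap sits between the fingers. Closing.

```bash
python3 -m creep '[{"translation":[0,-0.2,0],"delta_rot":[0,0,0]},{"translation":[0,0,0],"delta_rot":[0,0,0]},{"translation":[0,0,0],"delta_rot":[0,0,0]},{"translation":[0,0,0],"delta_rot":[0,0,0]},{"translation":[0,0,0],"delta_rot":[0,0,0]}]' -1 5
python3 -m creep '[{"translation":[0,0,0],"delta_rot":[0,0,0]},{"translation":[0,0,0],"delta_rot":[0,0,0]},{"translation":[0,0,0],"delta_rot":[0,0,0]},{"translation":[0,0,0],"delta_rot":[0,0,0]}]' -1 40
python3 -m creep '[{"translation":[0,0,1],"delta_rot":[0,0,0]},{"translation":[0,0,2],"delta_rot":[0,0,0]},{"translation":[0,0,3],"delta_rot":[0,0,0]},{"translation":[0,0,2.5],"delta_rot":[0,0,0]},{"translation":[0,0,0],"delta_rot":[0,0,0]}]'
python3 - <<'E'
from h import *
st()
for n in ("scene","top"):
    p,d=optics.grab_frame(n);np.savez(n+"4.npz",p=p)
    x0,y0,w,h=(110,190,80,70) if n=="scene" else (340,200,75,70)
    cv2.imwrite(f"pics/{n}4.png",cv2.resize(p[y0:y0+h,x0:x0+w,::-1],None,fx=8,fy=8,interpolation=cv2.INTER_NEAREST))
E
```

```text
time_s: 6.73
ee_pos: [457.0, -251.1, 22.9]
ee_rot: [146.3, 89.9, -33.3]
force: [-0.3, 0.2, 2.0]
gripper_width: 34.2
time_s: 7.07
ee_pos: [457.0, -251.1, 22.9]
ee_rot: [139.5, 90.0, -40.1]
force: [-1.1, 0.9, 5.4]
gripper_width: 33.4
time_s: 7.48
ee_pos: [459.6, -252.5, 112.4]
ee_rot: [149.7, 89.4, -30.0]
force: [0.7, -0.5, 0.2]
gripper_width: 33.5
t 7.48 p [ 459.6 -252.5  112.4] jaw deg -89.6 toolx [ 0.009 -0.005 -1.   ] F [ 0.7 -0.5  0.2] T [-0.11  0.1  -0.04] w 33.5 q [-30.   19.5 106.3   0.   53.7  59.6]
```

View pics/scene4.png

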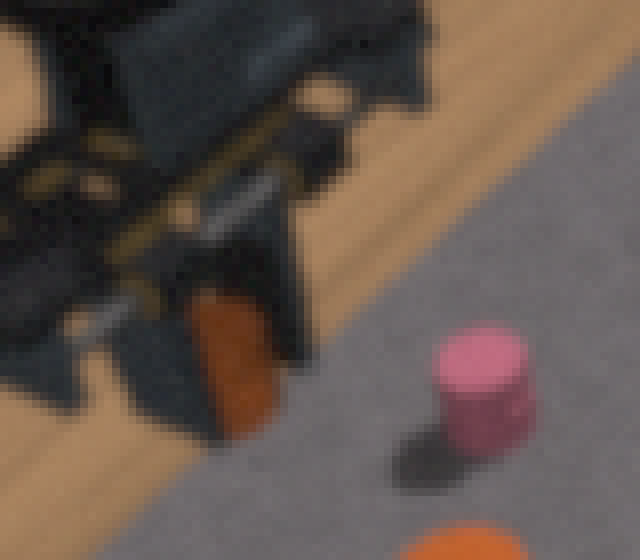

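```bash
python3 -m creep '[{"translation":[0.3,2,0],"delta_rot":[0,0,0]},{"translation":[0.6,3.5,0],"delta_rot":[0,0,0]},{"translation":[0.6,3.5,0],"delta_rot":[0,0,0]},{"translation":[0.6,3.5,0],"delta_rot":[0,0,0]},{"translation":[0.6,3.5,0],"delta_rot":[0,0,0]}]'
python3 -m creep '[{"translation":[0.6,3.5,0],"delta_rot":[0,0,0]},{"translation":[0.6,3.5,0],"delta_rot":[0,0,0]},{"translation":[0.6,2.5,-0.5],"delta_rot":[0,0,0]},{"translation":[0.3,1.7,-0.5],"delta_rot":[0,0,0]},{"translation":[0,0,0],"delta_rot":[0,0,0]}]'
python3 -m creep '[{"translation":[0,0,-0.5],"delta_rot":[0,0,0]},{"translation":[0,0,0],"delta_rot":[0,0,0]},{"translation":[0,0,0],"delta_rot":[0,0,0]}]'
python3 - <<'E'
from h import *
st()
for n in ("scene","top"):
    p,d=optics.grab_frame(n);np.savez(n+"5.npz",p=p)
    x0,y0,w,h=(180,160,80,70) if n=="scene" else (255,170,75,70)
    cv2.imwrite(f"pics/{n}5.png",cv2.resize(p[y0:y0+h,x0:x0+w,::-1],None,fx=8,fy=8,interpolation=cv2.INTER_NEAREST))
E
```

```text
time_s: 8.0
ee_pos: [482.5, -89.3, 105.9]
ee_rot: [-11.5, 89.8, 168.8]
force: [-0.0, -0.9, -0.2]
gripper_width: 33.2
time_s: 8.42
ee_pos: [503.5, 23.8, 95.2]
ee_rot: [-9.0, 89.7, 171.6]
force: [0.3, -0.0, 0.5]
gripper_width: 33.3
time_s: 8.67
ee_pos: [504.0, 20.0, 91.7]
ee_rot: [11.7, 89.9, -168.0]
force: [0.2, 0.0, -0.5]
gripper_width: 33.6
t 8.67 p [504.   20.   91.7] jaw deg -89.7 toolx [-0.002 -0.    -1.   ] F [ 0.2  0.  -0.5] T [-0.02  0.18  0.  ] w 33.6 q [  1.   19.6 109.8  -0.   50.7  90.7]
```

View pics/scene5.png

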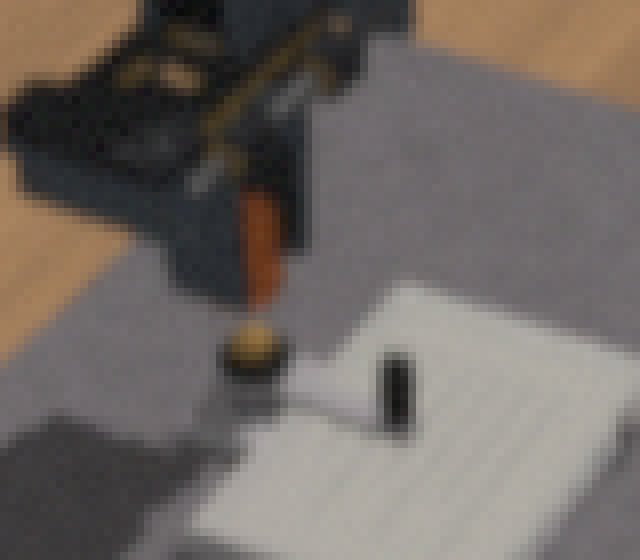

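View pics/top5.png

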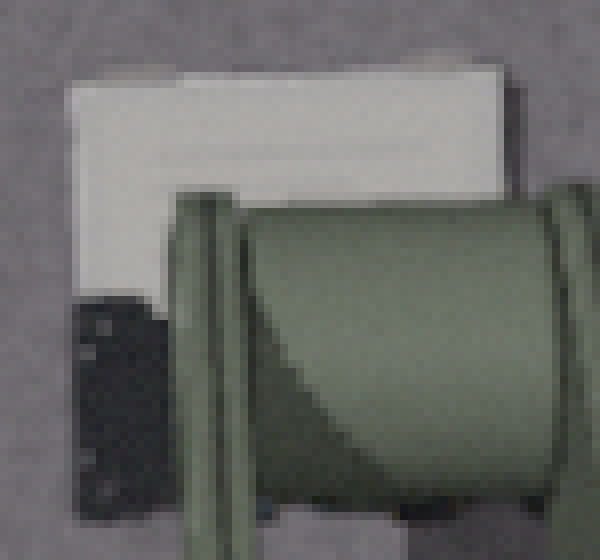

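Run:
```python
from h import *
p=np.load("scene5.npz")["p"]
print(blobs(p,(0,150,60),(18,255,255),10))
f=lambda X:(((proj("scene",np.array(X,float))-[180,160]+.5)*8).round(0))
print("stud pred",f([505.2,21.5,39])," obs",blobs(p[160:230,180:260],(15,100,70),(25,255,255),5))
for z in (69,105):
  pts=[f([504+17*np.cos(a),20+17*np.sin(a),z]) for a in np.radians(np.arange(0,360,20))]
  print(z,"bbox",np.min(pts,0),np.max(pts,0),"ctr",f([504,20,z]))
# silhouettes: pad corner edges: pads at y=20±17, x=504±16, tip z
for sx in(-16,16):
  for sy in(-17,17): print(sx,sy,f([504+sx,20+sy,77.7]))
im=cv2.resize(p[175:215,195:235,::-1],None,fx=15,fy=15,interpolation=cv2.INTER_CUBIC)
cv2.imwrite("pics/s5z.png",im)
```

```text
[([210, 184, 5, 14, 50], [212.26, 190.12]), ([159, 256, 19, 24, 344], [167.96, 267.2])]
stud pred [259. 343.]  obs [([0, 0, 17, 12, 103], [6.64, 4.14]), ([53, 0, 27, 12, 165], [68.48, 4.01]), ([21, 8, 4, 3, 8], [22.62, 9.12]), ([0, 20, 13, 23, 112], [3.96, 31.48]), ([29, 41, 5, 4, 19], [31.11, 42.58])]
69 bbox [206. 261.] [290. 314.] ctr [248. 287.]
105 bbox [198. 191.] [284. 243.] ctr [241. 217.]
-16 -17 [190. 282.]
-16 17 [238. 236.]
16 -17 [256. 306.]
16 17 [303. 259.]
```

View pics/s5z.png

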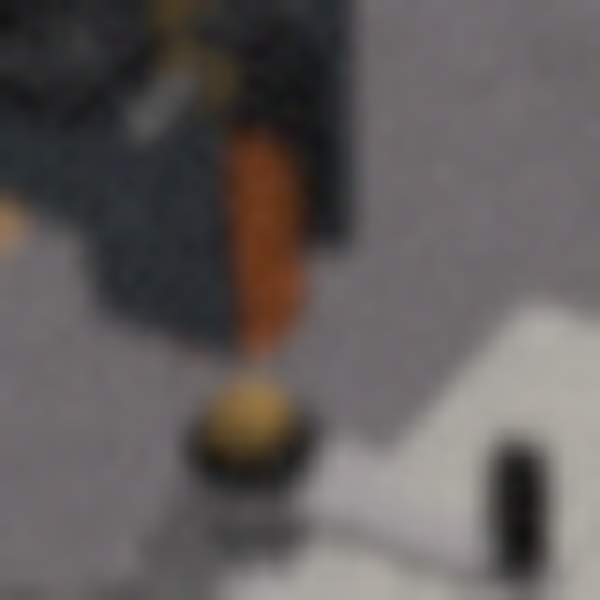

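The scene picture shows the cap rim directly above the stud (the same bias for cap, finger and stud), so I shift by (1.2, 1.5) mm and descend.

```bash
python3 -m creep '[{"translation":[0.12,0.15,-0.3],"delta_rot":[0,0,0]},{"translation":[0,0,-0.5],"delta_rot":[0,0,0]},{"translation":[0,0,-0.5],"delta_rot":[0,0,0]},{"translation":[0,0,-0.5],"delta_rot":[0,0,0]},{"translation":[0,0,-0.3],"delta_rot":[0,0,0]}]'
python3 -m creep '[{"translation":[0,0,-0.1],"delta_rot":[0,0,0]},{"translation":[0,0,-0.1],"delta_rot":[0,0,0]},{"translation":[0,0,-0.1],"delta_rot":[0,0,0]},{"translation":[0,0,0],"delta_rot":[0,0,0]}]'
python3 -c "from h import *;st()"
```

```text
time_s: 9.18
ee_pos: [505.5, 22.4, 70.6]
ee_rot: [5.9, 89.9, -173.7]
force: [-0.3, 0.2, -0.2]
gripper_width: 33.6
time_s: 9.52
ee_pos: [506.0, 22.5, 68.4]
ee_rot: [60.4, 90.0, -119.2]
force: [-0.1, -0.5, -0.8]
gripper_width: 33.7
t 9.52 p [506.   22.5  68.4] jaw deg -89.6 toolx [-0. -0. -1.] F [-0.1 -0.5 -0.8] T [-0.04  0.17  0.04] w 33.7 q [  1.3  21.5 111.2  -0.   47.4  90.9]
```

```bash
python3 -m creep '[{"translation":[-0.06,-0.08,-0.1],"delta_rot":[0,0,0]},{"translation":[0,0,-0.1],"delta_rot":[0,0,0]},{"translation":[0,0,-0.1],"delta_rot":[0,0,0]},{"translation":[0,0,0],"delta_rot":[0,0,0]}]'
python3 -m creep '[{"translation":[0,0,-0.1],"delta_rot":[0,0,0]},{"translation":[0,0,-0.1],"delta_rot":[0,0,0]},{"translation":[0,0,0],"delta_rot":[0,0,0]}]'
python3 -c "from h import *;st()"
```

```text
time_s: 9.85
ee_pos: [505.3, 21.7, 65.4]
ee_rot: [11.3, 90.0, -168.3]
force: [0.8, 0.1, -0.2]
gripper_width: 33.4
time_s: 10.1
ee_pos: [505.5, 22.0, 64.0]
ee_rot: [-129.8, 90.0, 50.5]
force: [-1.1, 0.8, 3.1]
gripper_width: 33.3
t 10.1 p [505.5  22.   64. ] jaw deg -89.6 toolx [ 0.  0. -1.] F [-1.1  0.8  3.1] T [ 0.17  0.38 -0.  ] w 33.3 q [  1.2  21.8 111.5   0.   46.7  90.8]
```

Contact is at the expected height (TCP 64–65, rim 42). Pressing on.

```bash
python3 -m creep '[{"translation":[0,0,-0.1],"delta_rot":[0,0,0]},{"translation":[0,0,-0.1],"delta_rot":[0,0,0]},{"translation":[0,0,0],"delta_rot":[0,0,0]}]'
python3 -m creep '[{"translation":[0,0,-0.1],"delta_rot":[0,0,0]},{"translation":[0,0,-0.1],"delta_rot":[0,0,0]},{"translation":[0,0,0],"delta_rot":[0,0,0]}]'
python3 -m creep '[{"translation":[0,0,-0.1],"delta_rot":[0,0,0]},{"translation":[0,0,-0.1],"delta_rot":[0,0,0]},{"translation":[0,0,0],"delta_rot":[0,0,0]}]'
python3 -c "from h import *;st()"
```

```text
time_s: 10.35
ee_pos: [505.6, 22.0, 62.5]
ee_rot: [-146.4, 90.0, 33.9]
force: [-1.9, 1.0, 7.5]
gripper_width: 33.1
time_s: 10.6
ee_pos: [505.2, 22.1, 59.8]
ee_rot: [-73.3, 90.0, 107.0]
force: [-1.6, 1.7, 4.4]
gripper_width: 33.2
time_s: 10.85
ee_pos: [505.0, 22.0, 56.8]
ee_rot: [-20.2, 90.0, 160.2]
force: [-0.1, 2.5, -3.9]
gripper_width: 33.3
t 10.85 p [505.   22.   56.8] jaw deg -89.6 toolx [-0.001  0.    -1.   ] F [-0.1  2.5 -3.9] T [ 0.44  0.14 -0.03] w 33.3 q [  1.2  22.3 112.    0.   45.7  90.8]
```

Clicked (force dropped from +7.5 to -3.9 N). Pressing down onto the washer.

```bash
python3 -m creep '[{"translation":[0,0,-0.1],"delta_rot":[0,0,0]},{"translation":[0,0,-0.1],"delta_rot":[0,0,0]},{"translation":[0,0,0],"delta_rot":[0,0,0]}]' -1 55
python3 -m creep '[{"translation":[0,0,-0.1],"delta_rot":[0,0,0]},{"translation":[0,0,-0.1],"delta_rot":[0,0,0]},{"translation":[0,0,0],"delta_rot":[0,0,0]}]'
python3 -m creep '[{"translation":[0,0,-0.1],"delta_rot":[0,0,0]},{"translation":[0,0,-0.1],"delta_rot":[0,0,0]},{"translation":[0,0,0],"delta_rot":[0,0,0]}]'
python3 -m creep '[{"translation":[0,0,-0.1],"delta_rot":[0,0,0]},{"translation":[0,0,0],"delta_rot":[0,0,0]}]'
python3 -c "from h import *;st()"
```

```text
time_s: 11.1
ee_pos: [505.0, 21.8, 54.6]
ee_rot: [1.4, 89.9, -178.3]
force: [0.1, 1.9, -5.9]
gripper_width: 33.1
time_s: 11.35
ee_pos: [505.4, 21.5, 53.6]
ee_rot: [67.4, 90.0, -112.3]
force: [-1.4, -0.1, 1.3]
gripper_width: 33.3
time_s: 11.6
ee_pos: [505.5, 21.6, 52.0]
ee_rot: [135.3, 90.0, -44.3]
force: [-3.3, 0.8, 6.8]
gripper_width: 32.9
time_s: 11.77
ee_pos: [505.5, 21.5, 51.2]
ee_rot: [139.4, 90.0, -40.2]
force: [-3.4, 0.8, 8.3]
gripper_width: 33.0
t 11.77 p [505.5  21.5  51.2] jaw deg -89.6 toolx [ 0. -0. -1.] F [-3.4  0.8  8.3] T [0.07 0.84 0.  ] w 33.0 q [  1.2  22.8 112.3  -0.   44.9  90.8]
```

```bash
python3 -m creep '[{"translation":[0,0,-0.1],"delta_rot":[0,0,0]},{"translation":[0,0,-0.1],"delta_rot":[0,0,0]},{"translation":[0,0,0],"delta_rot":[0,0,0]}]'
python3 -m creep '[{"translation":[0,0,-0.1],"delta_rot":[0,0,0]},{"translation":[0,0,-0.1],"delta_rot":[0,0,0]},{"translation":[0,0,0],"delta_rot":[0,0,0]}]'
python3 -c "from h import *;st()"
```

```text
time_s: 12.02
ee_pos: [505.6, 21.5, 50.8]
ee_rot: [157.3, 89.9, -22.4]
force: [-6.3, 1.0, 19.0]
gripper_width: 33.4
time_s: 12.27
ee_pos: [505.6, 21.5, 50.5]
ee_rot: [167.0, 89.9, -12.6]
force: [-9.6, -0.3, 33.7]
gripper_width: 33.0
t 12.27 p [505.6  21.5  50.5] jaw deg -89.6 toolx [ 0.002 -0.    -1.   ] F [-9.6 -0.3 33.7] T [0.04 2.04 0.01] w 33.0 q [  1.2  22.8 112.4  -0.   44.7  90.8]
```

Hard stop reached at TCP 50.5–51 (predicted 50.9 for washer fully down). Easing to about 25 N and checking that it holds.

```bash
python3 -m creep '[{"translation":[0.05,0,0.1],"delta_rot":[0,0,0]},{"translation":[0,0,0],"delta_rot":[0,0,0]},{"translation":[0,0,0],"delta_rot":[0,0,0]},{"translation":[0,0,0],"delta_rot":[0,0,0]},{"translation":[0,0,0],"delta_rot":[0,0,0]}]'
python3 -m creep '[{"translation":[0,0,0],"delta_rot":[0,0,0]},{"translation":[0,0,0],"delta_rot":[0,0,0]},{"translation":[0,0,0],"delta_rot":[0,0,0]},{"translation":[0,0,0],"delta_rot":[0,0,0]},{"translation":[0,0,0],"delta_rot":[0,0,0]}]'
python3 - <<'E'
from h import *
st()
p,d=optics.grab_frame("scene")
cv2.imwrite("pics/s6z.png",cv2.resize(p[165:225,190:250,::-1],None,fx=10,fy=10,interpolation=cv2.INTER_CUBIC))
cv2.imwrite("pics/s6f.png",cv2.resize(p[:,:,::-1],(800,600)))
st()
E
```

```text
time_s: 12.68
ee_pos: [505.6, 21.5, 50.6]
ee_rot: [143.8, 90.0, -35.9]
force: [-8.5, 0.7, 26.5]
gripper_width: 32.9
time_s: 13.1
ee_pos: [505.6, 21.5, 50.6]
ee_rot: [147.1, 90.0, -32.5]
force: [-8.9, 0.6, 26.9]
gripper_width: 33.2
t 13.1 p [505.6  21.5  50.6] jaw deg -89.6 toolx [ 0.001 -0.    -1.   ] F [-8.9  0.6 26.9] T [0.03 1.83 0.06] w 33.2 q [  1.2  22.8 112.3  -0.   44.8  90.8]
t 13.15 p [505.6  21.5  50.6] jaw deg -89.6 toolx [ 0. -0. -1.] F [-8.8  0.6 26.2] T [0.07 1.85 0.01] w 33.0 q [  1.2  22.8 112.3  -0.   44.8  90.8]
```

View pics/s6z.png

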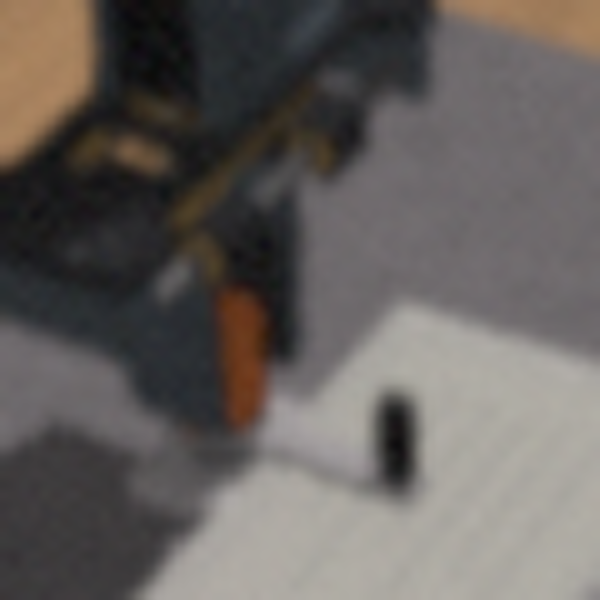

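View pics/s6f.png

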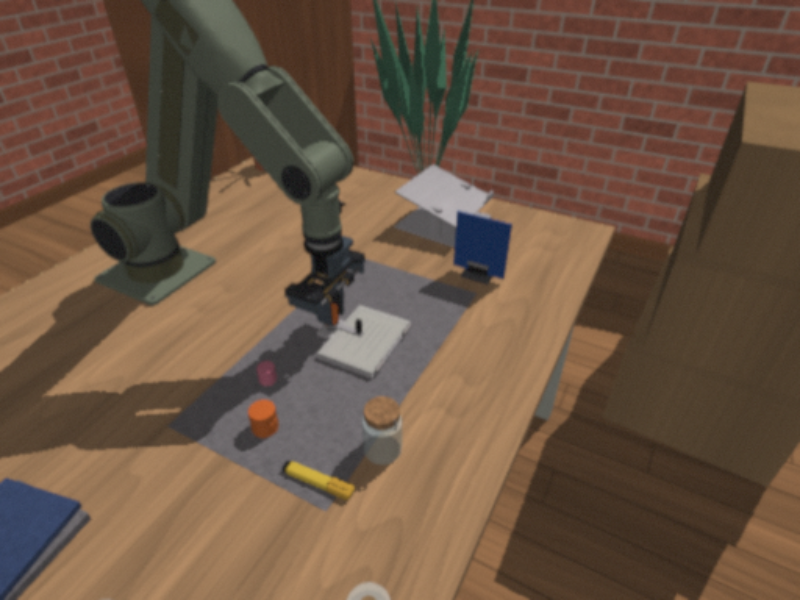

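Picture: the cap is seated on the stud with its lowest edge at (243,430) in the crop, as predicted for a rim at about 28 mm. The bar still lies across the cover and the bystanders have not moved.

```bash
python3 -c "
from h import *
print(env.job_done())"
```

```text
the job is handed in; nothing more can be done
None
```

The document holder is locked and handed in at about 13 s, with the gripper still holding the small orange cap pressed down on the stud.

- **Turnbutton:** I turned it by the knob across the cover until the force rose to about 10 N at its stop. The top picture after release showed it lying straight across the cover.
- **Cap:** It met the ball at the expected height, took at least 7.5 N (my highest reading) to force over, then clicked as the force dropped to −6 N. I pressed on through the washer to a hard stop with the TCP at 50.6 mm. I had predicted 50.9 mm for the washer fully down.
- **Final hold:** The push was steady at about 26 N downward (peak 34 N), with about 9 N sideways, and the grip set to 55 N.
- **Checks:** The last scene picture agreed with the cap rim being at about 28 mm. The highlighter, jar, folder, laptop stand and the other two caps looked unmoved.
- **Limits of the checks:** The arm hid the stud from the top camera during the press, so the final seating was checked from the scene camera and the force and height readings only. The two cameras disagreed by about 2.5 mm throughout, close to their stated calibration.

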